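# Cover the test fixture and lock its quarter-turn fastener

## Robot

A 7-joint arm with a two-finger parallel gripper is mounted at the origin on the work surface. World frame = base frame: x ahead of the robot, y to its left, z up, the work surface at z = 0. Lengths are in m, angles in rad, forces in N, time in s.
With the tool pointing down it reaches from about 0.425 to 0.925 m from the base axis. Payload 6.8 kg.
Tool frame: the origin (TCP) lies on the centre line of the jaws, within the pads' length; the fingertips stand tip_reach ahead of it and the grasp point (between the pads) lies 3 mm ahead of it (tip_reach is the distance from the TCP to the fingertips, in m); z points along the fingers, y is the line along which they close (so a half turn about z gives the same grasp; the last joint's range is limited). The gripper opens to 85 mm and grips with 20 to 120 N. Pads are 22 mm wide; open, the fingers measure 114 mm over their backs; the gripper's body (76 mm by 85 mm) begins 54 mm behind the grasp point. The pads swing forward as they close: fully open they stand 13 mm farther back than shut.
Start: joints at [-1.246, 0.477, 0.022, 1.555, -0.011, 1.109, -0.083], TCP at [0.283, 0.613, 0.253] pointing down, gripper open.
Joint ranges: [-2.96, 2.96], [-0.34, 2.1], [-1.41, 1.46], [0.24, 2.44], [-1.37, 4.51], [0.17, 1.92], [-2.96, 2.96]. Speed limits (rad/s): [2.39, 2.39, 3.14, 3.14, 3.14, 3.14, 3.14].

## Interface

Orientations are given as a unit quaternion [x, y, z, w].
In Python, from plant import observe, capture, get_calibration, close_job, tip_reach gives the robot as it stands.
- The arm moves only by the tool carry_out, never from a script. Its argument "motion" is a list of rows, each an object with "dp": the shift along the tool's x, y, z in units of 25 mm (1.0 is 25 mm), a list of three; "dr": the turn, a rotation vector about the tool's x, y, z in units of 8 degrees (1.0 is 8 degrees), a list of three; "gripper": the finger opening in mm, from 0 to 85.4. A call has 1 to 10 rows; each row shifts and turns the commanded pose from where the row before left it, along the tool's axes as they then stand; what a row does not reach is not made up. A row lasts 1/8 s, in which the tool goes at most 62.5 mm and 10.7 degrees, less where a joint would pass 70% of its speed; a pose out of reach is approached as far as the arm can. A call is refused whole if a number of a shift passes 1 or a number of a turn 1, either way. A call with a gripper value outside its range is refused whole. The fingers move at their own pace and stop on an object; "grip_force" is the grip in N (left out, the last holds). Time passes only in rows, so rows that do not move let the fingers close. It gives the time, the measured TCP pose, the force, the opening and the grip force at its end, in the units of the state.
- observe(): the state, without advancing time (a new reading comes with each control period).
- capture(name): name is "side" or "top"; returns the picture (480x640x3 uint8, red, green, blue); there is no depth.
- get_calibration(name): a dict with "vfov" (degrees; the focal length in pixels is half the picture's height over the tangent of half this angle, whatever the lens; pixels are square), "cx", "cy" (the principal point, pixels), "rvec" (rotation vector, rad) and "tvec" (3), from world to camera coordinates, as OpenCV has them. Camera axes: x right, y down, z forward; pixel columns grow to the right and rows downward; lengths in m; the calibration is good to about 2 mm. A picture is of the moment at which its call begins. get_calibration takes no time and is no camera call.
- close_job(): hands the job in; it is judged then, once.
The state is a dict: "t": time; "qpos": joint angles; "qvel": joint speeds; "joint_efforts": joint torques, N m; "position": TCP position; "orientation": TCP orientation; "contact_force": force on the tool from outside, world axes, zero at the start; "moment": the same for the moment, N m; "opening": finger opening in m; "finger_force": force on a finger pad.
Only numpy, scipy, OpenCV 4.12 (cv2) and the standard library are available. Lean on these libraries where they do the work, as an engineer would, in place of code of your own. Each camera call takes 0.05 s, during which the arm holds its last target. There are 200 camera calls.

## Task

Put the loose aluminium cover plate on the blue sample fixture, over its red wing and the two dowel pins, so that it lies flat and fully home. Then turn the red wing clockwise about a quarter turn until it drops into its locked detent, and leave it there: the exact angle differs between fixtures, so find it by feel, pressing and turning gently and never forcing the fastener. Do not disturb the sample tray, the caliper case or the gauge stand.

Things in the scene. Friction and masses are not known exactly. Their poses are not given: they have to be found in the camera images.
- fixture: Fixed blue housing 110 (x) x 200 (y) x 45 (z) mm. Origin: centre of its underside, on the bench; z up. Two 8 mm steel dowels with tapered tops stand 13 mm above its top face at x = +28 and -28, y = +18 mm. The fastener's axis is at x = 0, y = -35 mm. The dark sample ring in its top face needs no handling.
- cover: Loose aluminium plate 80 (x) x 170 (y) x 8 (z) mm, about 0.2 kg, flat on the bench, right way up. Origin: centre of its underside. Slot 52 (x) x 18 (y) mm at x = 0, y = -35 mm for the wing; two 11 mm holes at x = +28 and -28, y = +18 mm for the dowels. A black grip bar stands on it (cover_grip).
- deck (a point): Centre of the fixture's top face, 45 mm above the bench, axes as the fixture's. When the cover is fully home its origin lies here with the same axes (it fits only that way round); the dowels leave it 1.5 mm of play each way.
- cover_grip (a point): Point on the cover's black grip bar, 44 mm long (cover's x), 12 mm thick (cover's y), rising from 8 to 38 mm above the plate's underside, centred at the cover's x = 0, y = +50 mm; the point is 27 mm above the underside. Pinch it across the 12 mm, fingers closing along the cover's y.
- latch: Bushing of the fastener, fixed in the fixture's top face; the wing and its hidden cross pin belong to it. Origin: on the fastener axis at the top face, 45 mm above the bench; same yaw as the fixture; z up.
- wing_top (a point): Centre of the top of the red wing, on the fastener axis: a bar 44 mm long (point's x, white line), 12 mm thick, 30 mm tall. At the start it lies along the fixture's x, underside 13 mm and top 43 mm above the fixture's top face (5 and 35 mm above a seated cover's top). In the detent it is 4 mm lower, 1 mm clear of the cover.
- wing (a joint): Turn of the wing (rad), 0 at the start, growing clockwise seen from above, end stop at 2.2. The detent is a notch at some angle between 1.17 and 1.97 (a quarter turn give or take 23 degrees), different every time and not visible. It turns with under 0.3 N m and stays where it is left.
- wing_drop (a joint): Wing's downward travel (m): 0 while its hidden cross pin rides the level track (rigid under a push), 0.004 in the detent. A 5 N spring pulls it down, but a firm grip holds it up. Within about 0.04 rad of the notch's middle it drops in when let go, or when pushed down with about 5 N; after that, turning on forces it.
- tray: Bystander: cream foam-like sample tray 100 x 200 x 28 mm with eight dark discs, beyond the work. Origin: centre of its underside.
- case: Bystander: flat black caliper case 240 x 100 x 26 mm to the right of the work. Origin: centre of its underside.
- gauge: Bystander: dial gauge stand, blue base 100 x 130 x 22 mm, steel column up to 270 mm with a gauge at 190 mm, beyond the work on the left. Origin: centre of its underside.
Not all that is in view belongs to the job. What is shaped like the cover but pink or turquoise is not meant. Of the things shaped like the fixture, the blue one is meant.

How it is judged:
On the way, in this order (a step that is already met when the one before it is completed fails the run):
1. the cover lies flat and fully home on the fixture, let go, while the wing is still unturned (z of cover in the frame of fixture below 0.0475 m and horizontal distance between cover and fixture below 0.004 m and angle between the x axis of cover and the x axis of fixture, either way round below 0.05 rad and angle between the z axis of cover and the z axis of fixture, either way round below 0.03 rad and value of joint wing below 0.3 rad and contact force between the fingers and cover below 0.5 N), for 0.2 s.
2. the wing has been turned and has dropped into its detent (value of joint wing_drop above 0.003 m and value of joint wing above 1.1 rad), for 0.2 s.
At the end, for the whole second after the job is handed in: The cover is seated (underside within 2.5 mm of the fixture's top face, within 4 mm and 0.05 rad of its place, flat within 0.03 rad) and at rest; the wing is turned by more than 1.1 rad and has dropped by more than 3 mm; nothing is touched (all of step 2 and z of cover in the frame of fixture below 0.0475 m and horizontal distance between cover and fixture below 0.004 m and angle between the x axis of cover and the x axis of fixture, either way round below 0.05 rad and angle between the z axis of cover and the z axis of fixture, either way round below 0.03 rad and linear speed of cover below 0.01 m/s and contact force between the fingers and anything else below 0.5 N).
It fails at once if the fastener is forced: more than 50 N between its pin and the track, by pressing or by turning it hard against the notch (contact force between latch and fixture above 50 N).
It fails at once if the sample tray is moved by more than 20 mm (distance of tray from where it was at the start of the episode above 0.02 m).
It fails at once if the caliper case is moved by more than 20 mm (distance of case from where it was at the start of the episode above 0.02 m).
It fails at once if the gauge stand is moved by more than 20 mm (distance of gauge from where it was at the start of the episode above 0.02 m).
It also fails if it takes over 72 s, if anything falls off the work surface, if the arm or the gripper's body presses on something with over 40 N, if the wrist force passes 120 N, or if a joint passes its speed limit or range.

## Working session

There is one attempt and no reset: what is moved stays moved. The work goes in short steps, Python scripts to look and compute and a tool call to move; the robot and the scene stay as the last step left them, time stands still between calls to the robot, and variables do not carry over. Pictures are saved under pics/ and viewed, at most 10 in all, crops included, and the job is handed in when it is done.

Besides the shell and the picture viewer there is one more tool, called after "Emit:" by a JSON object that holds its "fn" and its "kwargs", one argument or row to a line. carry_out: Moves the arm, as the interface text tells. Its arguments: {"type":"object","properties":{"motion":{"type":"array"},"grip_force":{"type":"number"}},"required":["motion"]}

```bash
mkdir -p pics; ls
python3 - <<'E'
from plant import *
import cv2
print(observe()); print(tip_reach)
for n in("side","top"):
    print(n,get_calibration(n)); cv2.imwrite(f"pics/{n}0.png",capture(n)[:,:,::-1])
E
```

```text
pics
{'t': 0.0, 'qpos': array([-1.24607318,  0.47780941,  0.02234415,  1.55643071, -0.01148432,
        1.10929144, -0.08310896]), 'qvel': array([ 6.52665260e-04,  4.98912000e-04,  9.08424262e-05, -7.71738346e-04,
       -5.33137098e-04,  6.52072005e-04, -2.01843524e-03]), 'joint_efforts': array([-6.29114438e-04, -5.96469712e+01,  1.60775509e+00, -2.81186771e+01,
        1.24128975e-02,  9.60742473e-03,  1.05798583e-05]), 'position': array([0.28290872, 0.61225796, 0.25232828]), 'orientation': array([ 2.14718422e-01,  9.76675575e-01, -8.97295859e-04, -1.20115607e-04]), 'contact_force': array([-0.63213103,  0.27473692, -0.36517812]), 'moment': array([-0.03053186,  0.0276006 , -0.01617264]), 'finger_force': 0.0, 'opening': 0.08540793511515474}
0.022
side {'vfov': 48.91015487764607, 'cx': 331.5440896480444, 'cy': 245.02045915721962, 'rvec': array([ 2.06591452, -0.81076041,  0.42955979]), 'tvec': array([-0.41677905,  0.27129064,  0.97491713])}
top {'vfov': 53.04436675718463, 'cx': 327.1961092282501, 'cy': 230.82614934663312, 'rvec': array([ 2.2102954 , -2.0030805 ,  0.19900158]), 'tvec': array([-0.05987058,  0.51819628,  1.31885699])}
```

View pics/top0.png

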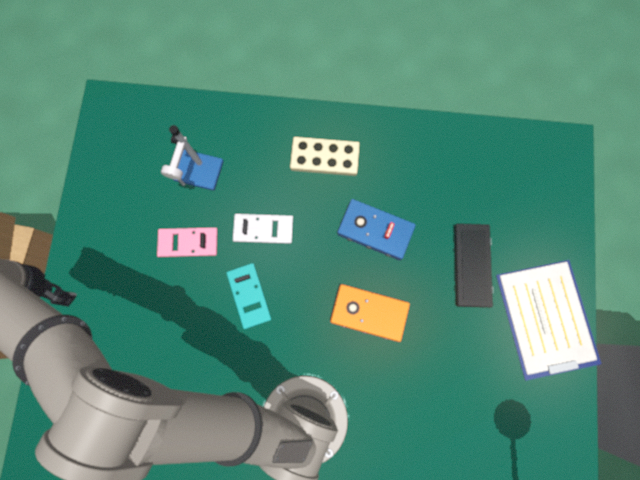

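View pics/side0.png

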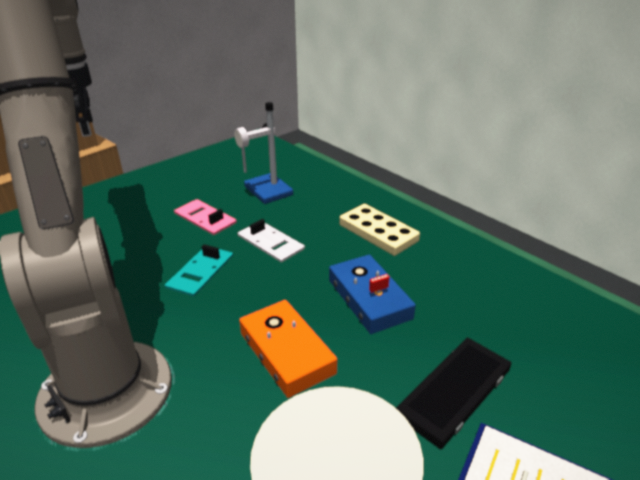

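The top view shows three cover-shaped plates: pink (187,241), turquoise (248,296) and plain silver-white (263,228). There are two fixtures: blue with a red wing (376,229) and orange (370,312). I choose the silver-white plate and the blue fixture, and check both in a close crop.

Run:
```python
import cv2,numpy as np
t=cv2.imread("pics/top0.png");s=cv2.imread("pics/side0.png")
c=t[195:265,226:420]; cv2.imwrite("pics/ctop.png",cv2.resize(c,None,fx=4,fy=4,interpolation=cv2.INTER_CUBIC))
c=s[210:335,230:420]; cv2.imwrite("pics/cside.png",cv2.resize(c,None,fx=4,fy=4,interpolation=cv2.INTER_CUBIC))
```

```text
(no output)
```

View pics/ctop.png

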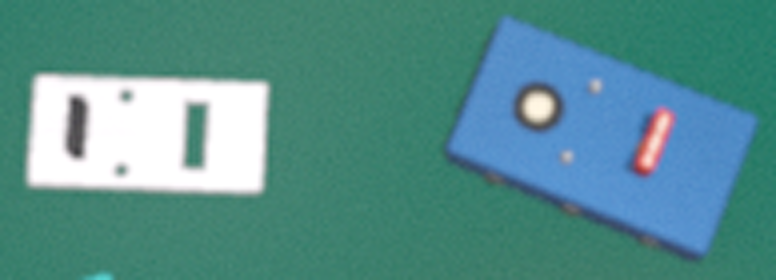

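View pics/cside.png

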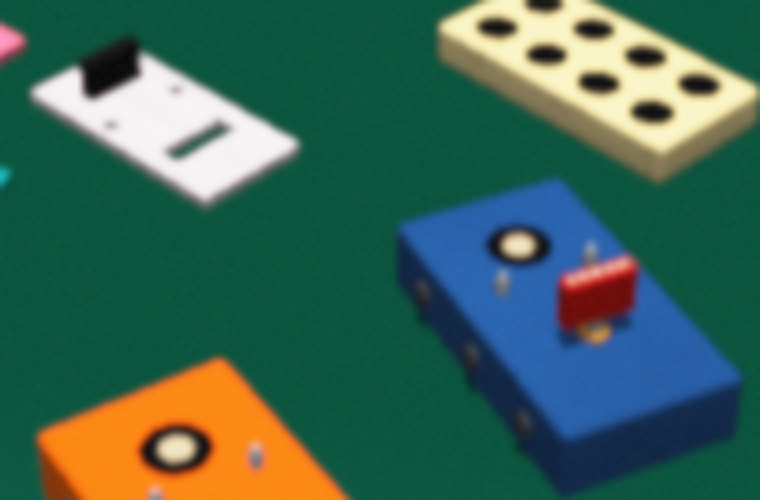

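Top crop: the silver cover has its grip on the left and its slot at (196,135). The blue fixture has dowels at (596,85) and (567,156), and its wing at (655,138). The side crop agrees. I fit both poses from these points.

```bash
cat > h.py <<'E'
import numpy as np,cv2
from plant import *
from scipy.optimize import least_squares
from scipy.spatial.transform import Rotation as R
def proj(n,P):
    c=get_calibration(n); f=240/np.tan(np.radians(c["vfov"]/2))
    K=np.array([[f,0,c["cx"]],[0,f,c["cy"]],[0,0,1]])
    return cv2.projectPoints(np.array(P,float),c["rvec"],c["tvec"],K,None)[0][:,0]
def place(p,P):
    return R.from_euler('z',p[2]).apply(np.array(P)/1000)+[p[0],p[1],0]
def fit(obs,p0):  # obs: {cam:[(pt mm),(u,v)]}
    def r(p): return np.concatenate([(proj(n,place(p,[a for a,b in o]))-np.array([b for a,b in o])).ravel() for n,o in obs.items()])
    s=least_squares(r,p0,loss='soft_l1',f_scale=.5); print(s.x,np.degrees(s.x[2])); print(r(s.x).reshape(-1,2).round(1).tolist()); return s.x
E
python3 - <<'E'
from h import *
T=lambda u,v:((u+.5)/4-.5+226,(v+.5)/4-.5+195)
S=lambda u,v:((u+.5)/4-.5+230,(v+.5)/4-.5+210)
cov={"top":[((40,85,8),T(35,74)),((40,-85,8),T(268,83)),((-40,-85,8),T(264,193)),((-40,85,8),T(27,185)),((0,-35,8),T(196,135)),((28,18,8),T(127,96)),((-28,18,8),T(122,170))],
"side":[((-40,85,8),S(30,95)),((40,-85,8),S(300,147)),((-40,-85,8),S(207,204)),((0,-35,8),S(199,141)),((-28,18,8),S(111,126)),((28,18,8),S(176,90))]}
fx={"top":[((55,100,45),T(505,17)),((55,-100,45),T(757,120)),((-55,100,45),T(447,150)),((28,18,58),T(596,85)),((-28,18,58),T(567,156)),((0,-35,88),T(655,138))],
"side":[((-55,100,45),S(397,228)),((55,100,45),S(558,178)),((55,-100,45),S(740,382)),((-55,-100,45),S(566,440)),((-28,18,58),S(503,272)),((28,18,58),S(591,244)),((0,-35,88),S(598,272))]}
for o in(cov,fx):
    p=fit(o,[.6,0,0.]); 
    for n in o: fit({n:o[n]},p)
E
```

```text
[0.52075549 0.18074279 0.07162275] 4.103681344897247
[[1.1, 0.9], [0.0, 0.1], [-0.1, -0.8], [1.3, -0.3], [0.5, -0.1], [0.4, -0.1], [0.6, 0.0], [-0.1, -0.5], [-0.6, -0.7], [-0.5, -1.3], [-0.2, -0.4], [-0.2, -0.2], [-0.3, 0.0]]
[0.5204236  0.18227488 0.06494634] 3.7211513522150432
[[0.7, 0.8], [-0.4, 0.4], [-0.7, -0.6], [0.7, -0.5], [0.0, 0.0], [-0.1, -0.0], [-0.0, 0.0]]
[0.5199693  0.17848367 0.0734337 ] 4.207440904927431
[[0.1, -0.0], [-0.2, -0.2], [-0.1, -0.7], [0.1, 0.1], [0.1, 0.3], [0.0, 0.5]]
[ 0.54542649 -0.14981814 -0.29795749] -17.071706685723488
[[0.0, -1.0], [1.5, -0.8], [0.0, -0.0], [0.5, -0.1], [0.5, -0.1], [0.8, 0.4], [-1.2, -1.2], [0.1, -0.7], [1.1, -1.2], [-0.9, -0.1], [-0.5, 0.4], [-0.4, 0.7], [-0.3, -0.0]]
[ 0.54450615 -0.14836144 -0.30467172] -17.45640394308149
[[-0.3, -0.9], [1.0, -0.3], [-0.5, -0.0], [0.0, 0.2], [-0.1, 0.1], [0.2, 0.7]]
[ 0.54562252 -0.15085102 -0.2967014 ] -16.99973812172304
[[-0.9, -1.0], [0.4, -0.6], [1.6, -1.0], [-0.4, 0.1], [-0.1, 0.6], [-0.1, 0.8], [0.1, 0.2]]
```

Emit:
{"fn": "carry_out", "kwargs": {
  "motion": [
    {"dp": [0, 0, 0], "dr": [0, 0, -0.9], "gripper": 50},
    {"dp": [0, 0, 0], "dr": [0, 0, -0.9], "gripper": 50},
    {"dp": [0, 0, 0], "dr": [0, 0, -0.9], "gripper": 50},
    {"dp": [0, 0, 0], "dr": [0, 0, -0.9], "gripper": 50}
  ]
}}

```text
t: 0.6
position: [0.283, 0.6124, 0.2527]
orientation: [-0.037, 0.999, -0.001, -0.0]
contact_force: [-0.1, 1.1, 0.4]
opening: 0.0496
finger_force: 0.0
```

```bash
cat >> h.py <<'E'
def go(xyz,yaw):  # print remaining shift/turn in move units, from measured pose; yaw of tool y axis (rad)
    o=observe(); r=R.from_quat(o["orientation"])
    t=R.from_matrix(np.array([[np.sin(yaw),np.cos(yaw),0],[-np.cos(yaw),np.sin(yaw),0],[0,0,-1]]).T) if 0 else None
    y=np.array([np.cos(yaw),np.sin(yaw),0]); z=np.array([0,0,-1.]); x=np.cross(y,z)
    t=R.from_matrix(np.array([x,y,z]).T)
    print("t",round(o["t"],2),"pos",o["position"].round(4),"F",o["contact_force"].round(1),"M",o["moment"].round(2),"open",round(o["opening"],4),"ff",round(o["finger_force"],1))
    print("dp",(r.inv().apply(np.array(xyz)-o["position"])/.025).round(2),"dr",(np.degrees((r.inv()*t).as_rotvec())/8).round(2),"q",o["qpos"].round(2))
COV=[.520,.1805,.0705]; FIX=[.5452,-.1497,-.300]
E
python3 - <<'E'
from h import *
g=place(COV,[[0,50,0]])[0]; print(g)
go([g[0],g[1],.15],COV[2]+np.pi/2)
E
```

```text
[0.51647792 0.2303758  0.        ]
t 0.6 pos [0.283  0.6124 0.2527] F [-0.1  1.1  0.4] M [-0.02  0.02  0.01] open 0.0496 ff 0.0
dp [ -8.19 -15.93   4.12] dr [-0.01 -0.    0.02] q [-1.17  0.48 -0.09  1.55  0.04  1.11  0.38]
```

Emit:
{"fn": "carry_out", "kwargs": {
  "motion": [
    {"dp": [-0.51, -1, 0], "dr": [0, 0, 0], "gripper": 50},
    {"dp": [-0.51, -1, 0], "dr": [0, 0, 0], "gripper": 50},
    {"dp": [-0.51, -1, 0], "dr": [0, 0, 0], "gripper": 50},
    {"dp": [-0.51, -1, 0], "dr": [0, 0, 0], "gripper": 50},
    {"dp": [-0.51, -1, 0], "dr": [0, 0, 0], "gripper": 50},
    {"dp": [-0.51, -1, 0], "dr": [0, 0, 0], "gripper": 50},
    {"dp": [-0.51, -1, 0], "dr": [0, 0, 0], "gripper": 50},
    {"dp": [-0.51, -1, 0], "dr": [0, 0, 0], "gripper": 50}
  ]
}}

```text
t: 1.6
position: [0.3997, 0.4184, 0.2532]
orientation: [-0.034, 0.999, -0.0, 0.0]
contact_force: [0.4, 0.0, 0.7]
opening: 0.0499
finger_force: 0.0
```

Emit:
{"fn": "carry_out", "kwargs": {
  "motion": [
    {"dp": [-0.51, -1, 0.5], "dr": [0, 0, 0], "gripper": 50},
    {"dp": [-0.51, -1, 0.5], "dr": [0, 0, 0], "gripper": 50},
    {"dp": [-0.51, -1, 0.5], "dr": [0, 0, 0], "gripper": 50},
    {"dp": [-0.51, -1, 0.5], "dr": [0, 0, 0], "gripper": 50},
    {"dp": [-0.51, -1, 0.5], "dr": [0, 0, 0], "gripper": 50},
    {"dp": [-0.51, -1, 0.5], "dr": [0, 0, 0], "gripper": 50},
    {"dp": [-0.51, -1, 0.5], "dr": [0, 0, 0], "gripper": 50},
    {"dp": [-0.51, -0.93, 0.5], "dr": [0, 0, 0], "gripper": 50},
    {"dp": [0, 0, 0], "dr": [0, 0, 0], "gripper": 50},
    {"dp": [0, 0, 0], "dr": [0, 0, 0], "gripper": 50}
  ]
}}

```text
t: 2.85
position: [0.5141, 0.2301, 0.1536]
orientation: [-0.035, 0.999, 0.0, -0.0]
contact_force: [0.6, -0.2, -0.3]
opening: 0.0497
finger_force: 0.0
```

Run:
```python
from h import *
g=place(COV,[[0,50,0]])[0]
go([g[0],g[1],.036],COV[2]+np.pi/2)
```

```text
t 2.85 pos [0.5141 0.2301 0.1536] F [ 0.6 -0.2 -0.3] M [ 0.05 -0.02  0.01] open 0.0497 ff 0.0
dp [-0.1  0.   4.7] dr [ 0.   -0.   -0.01] q [-0.56  0.41  0.04  1.92 -0.02  0.81  1.13]
```

Emit:
{"fn": "carry_out", "kwargs": {
  "motion": [
    {"dp": [-0.1, 0, 0.8], "dr": [0, 0, 0], "gripper": 50},
    {"dp": [0, 0, 0.8], "dr": [0, 0, 0], "gripper": 50},
    {"dp": [0, 0, 0.8], "dr": [0, 0, 0], "gripper": 50},
    {"dp": [0, 0, 0.8], "dr": [0, 0, 0], "gripper": 50},
    {"dp": [0, 0, 0.7], "dr": [0, 0, 0], "gripper": 50},
    {"dp": [0, 0, 0.5], "dr": [0, 0, 0], "gripper": 50},
    {"dp": [0, 0, 0.25], "dr": [0, 0, 0], "gripper": 50},
    {"dp": [0, 0, 0], "dr": [0, 0, 0], "gripper": 50}
  ]
}}

```text
t: 3.85
position: [0.5168, 0.2299, 0.0369]
orientation: [-0.035, 0.999, -0.0, -0.0]
contact_force: [0.3, -0.1, -0.4]
opening: 0.0502
finger_force: 0.0
```

Run:
```python
from h import *
g=place(COV,[[0,50,0]])[0]
go([g[0],g[1],.036],COV[2]+np.pi/2)
s=capture("side"); c=s[190:290,200:340]; cv2.imwrite("pics/g1.png",cv2.resize(c[:,:,::-1],None,fx=5,fy=5,interpolation=cv2.INTER_CUBIC))
```

```text
t 3.85 pos [0.5168 0.2299 0.0369] F [ 0.3 -0.1 -0.4] M [ 0.02  0.01 -0.03] open 0.0502 ff 0.0
dp [0.01 0.02 0.04] dr [-0. -0. -0.] q [-0.55  0.59  0.02  1.97 -0.02  0.58  1.13]
```

View pics/g1.png

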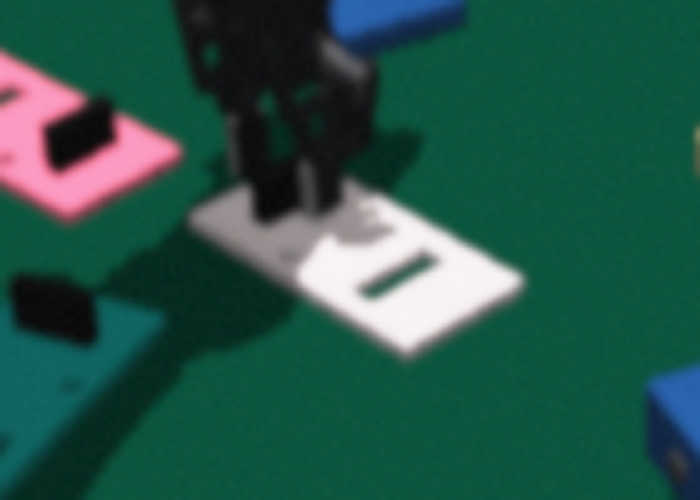

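The fingers straddle the grip bar of the silver plate, around (290,190) in the crop. Close and lift.

Emit:
{"fn": "carry_out", "kwargs": {
  "motion": [
    {"dp": [0, 0, 0], "dr": [0, 0, 0], "gripper": 8},
    {"dp": [0, 0, 0], "dr": [0, 0, 0], "gripper": 8},
    {"dp": [0, 0, 0], "dr": [0, 0, 0], "gripper": 8},
    {"dp": [0, 0, 0], "dr": [0, 0, 0], "gripper": 8},
    {"dp": [0, 0, 0], "dr": [0, 0, 0], "gripper": 8},
    {"dp": [0, 0, -0.4], "dr": [0, 0, 0], "gripper": 8},
    {"dp": [0, 0, -0.8], "dr": [0, 0, 0], "gripper": 8},
    {"dp": [0, 0, -1], "dr": [0, 0, 0], "gripper": 8},
    {"dp": [0, 0, -1], "dr": [0, 0, 0], "gripper": 8},
    {"dp": [0, 0, -1], "dr": [0, 0, 0], "gripper": 8}
  ],
  "grip_force": 80
}}

```text
t: 5.15
position: [0.5166, 0.2298, 0.1431]
orientation: [-0.035, 0.999, -0.0, -0.0]
contact_force: [-0.2, 0.3, -1.6]
opening: 0.0105
finger_force: 78.0
```

Emit:
{"fn": "carry_out", "kwargs": {
  "motion": [
    {"dp": [0, 0, -0.5], "dr": [0, 0, 0.7], "gripper": 8},
    {"dp": [0, 0, 0], "dr": [0, 0, 0.7], "gripper": 8},
    {"dp": [0, 0, 0], "dr": [0, 0, 0.7], "gripper": 8},
    {"dp": [0, 0, 0], "dr": [0, 0, 0.55], "gripper": 8},
    {"dp": [0, 0, 0], "dr": [0, 0, 0], "gripper": 8}
  ]
}}

```text
t: 5.78
position: [0.5166, 0.2299, 0.1547]
orientation: [0.149, 0.989, -0.0, -0.0]
contact_force: [0.3, 0.8, -1.3]
opening: 0.0102
finger_force: 78.1
```

Run:
```python
from h import *
g=place(FIX,[[0,50,0]])[0]; print(g)
go([g[0],g[1],.150],FIX[2]+np.pi/2)
```

```text
[ 0.55997601 -0.10193318  0.        ]
t 5.78 pos [0.5166 0.2299 0.1547] F [ 0.3  0.8 -1.3] M [ 0.14 -0.03  0.01] open 0.0102 ff 78.1
dp [ -5.57 -12.17   0.19] dr [-0.   -0.    0.01] q [-0.63  0.41  0.12  1.92 -0.07  0.81  0.81]
```

Emit:
{"fn": "carry_out", "kwargs": {
  "motion": [
    {"dp": [-0.43, -0.94, 0], "dr": [0, 0, 0], "gripper": 8},
    {"dp": [-0.43, -0.94, 0], "dr": [0, 0, 0], "gripper": 8},
    {"dp": [-0.43, -0.94, 0], "dr": [0, 0, 0], "gripper": 8},
    {"dp": [-0.43, -0.94, 0], "dr": [0, 0, 0], "gripper": 8},
    {"dp": [-0.43, -0.94, 0], "dr": [0, 0, 0], "gripper": 8},
    {"dp": [-0.43, -0.94, 0], "dr": [0, 0, 0], "gripper": 8}
  ]
}}

```text
t: 6.52
position: [0.5368, 0.0753, 0.1547]
orientation: [0.149, 0.989, 0.0, -0.0]
contact_force: [-0.1, 0.9, -1.9]
opening: 0.0104
finger_force: 78.2
```

Emit:
{"fn": "carry_out", "kwargs": {
  "motion": [
    {"dp": [-0.43, -0.94, 0], "dr": [0, 0, 0], "gripper": 8},
    {"dp": [-0.43, -0.94, 0], "dr": [0, 0, 0], "gripper": 8},
    {"dp": [-0.43, -0.94, 0], "dr": [0, 0, 0], "gripper": 8},
    {"dp": [-0.43, -0.94, 0], "dr": [0, 0, 0], "gripper": 8},
    {"dp": [-0.43, -0.94, 0], "dr": [0, 0, 0], "gripper": 8},
    {"dp": [-0.43, -0.94, 0], "dr": [0, 0, 0], "gripper": 8},
    {"dp": [-0.41, -0.89, 0], "dr": [0, 0, 0], "gripper": 8},
    {"dp": [0, 0, 0], "dr": [0, 0, 0], "gripper": 8},
    {"dp": [0, 0, 0], "dr": [0, 0, 0], "gripper": 8}
  ]
}}

```text
t: 7.65
position: [0.5598, -0.101, 0.1545]
orientation: [0.149, 0.989, 0.0, -0.0]
contact_force: [0.2, 0.7, -1.4]
opening: 0.0102
finger_force: 78.3
```

Run:
```python
from h import *
g=place(FIX,[[0,50,0]])[0]
go([g[0],g[1],.120],FIX[2]+np.pi/2)
a=capture("side")[190:340,310:430,::-1];b=capture("top")[185:275,320:430,::-1]
A=cv2.resize(a,None,fx=4,fy=4,interpolation=cv2.INTER_CUBIC);B=cv2.resize(b,None,fx=2.8,fy=2.8,interpolation=cv2.INTER_CUBIC)
C=np.zeros((600,800,3),np.uint8);C[:,:480]=A;C[:B.shape[0],480:480+B.shape[1]]=B;cv2.imwrite("pics/g2.png",C)
```

```text
t 7.65 pos [ 0.5598 -0.101   0.1545] F [ 0.2  0.7 -1.4] M [ 0.13 -0.07  0.01] open 0.0102 ff 78.3
dp [-0.02 -0.04  1.38] dr [ 0.   -0.    0.01] q [-0.09  0.42  0.2   1.91 -0.11  0.82  1.45]
```

View pics/g2.png

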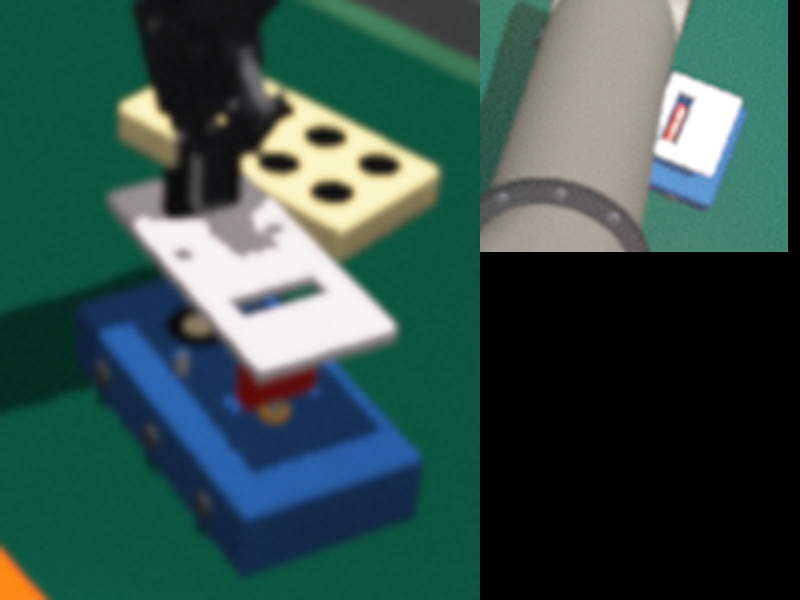

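Run:
```python
from h import *
S=lambda u,v:((u+.5)/4-.5+310,(v+.5)/4-.5+190)
T=lambda u,v:((u-480+.5)/2.8-.5+320,(v+.5)/2.8-.5+185)
h=117.6+8
o={"side":[((40,-85,h),S(397,328)),((-40,-85,h),S(259,371)),((0,-35,h),S(280,296)),((-28,18,h),S(183,255))],
"top":[((40,-85,h),T(743,98)),((-40,-85,h),T(717,178)),((0,-35,h),T(677,119))]}
p=fit(o,FIX)
for n in o: fit({n:o[n]},FIX)
```

```text
[ 0.54413973 -0.14864837 -0.28790076] -16.495498725187396
[[-0.1, -0.1], [0.4, 0.2], [-0.4, -0.2], [-0.3, -0.0], [0.4, 0.7], [-0.6, -0.8], [1.5, -0.2]]
[ 0.54473814 -0.14908856 -0.29987619] -17.181639849167407
[[-0.0, 0.2], [0.2, 0.2], [-0.2, -0.2], [0.1, -0.2]]
[ 0.54132871 -0.14715033 -0.24581412] -14.084111396708614
[[-0.4, 0.2], [-0.2, -0.9], [1.0, 0.3]]
```

Emit:
{"fn": "carry_out", "kwargs": {
  "motion": [
    {"dp": [-0.03, -0.05, 0.5], "dr": [0, 0, 0], "gripper": 8},
    {"dp": [0, 0, 0.6], "dr": [0, 0, 0], "gripper": 8},
    {"dp": [0, 0, 0.4], "dr": [0, 0, 0], "gripper": 8},
    {"dp": [0, 0, 0.4], "dr": [0, 0, 0], "gripper": 8},
    {"dp": [0, 0, 0.3], "dr": [0, 0, 0], "gripper": 8},
    {"dp": [0, 0, 0], "dr": [0, 0, 0], "gripper": 8}
  ]
}}

```text
t: 8.5
position: [0.5599, -0.1033, 0.0989]
orientation: [0.15, 0.989, -0.0, -0.001]
contact_force: [0.6, -0.6, -1.3]
opening: 0.0108
finger_force: 78.2
```

Run:
```python
from h import *
g=place(FIX,[[0,50,0]])[0]
go([g[0],g[1],.082],FIX[2]+np.pi/2)
a=capture("side")[215:315,315:430,::-1]
cv2.imwrite("pics/g3.png",cv2.resize(a,None,fx=6,fy=6,interpolation=cv2.INTER_CUBIC))
```

```text
t 8.5 pos [ 0.5599 -0.1033  0.0989] F [ 0.6 -0.6 -1.3] M [ 0.04  0.01 -0.02] open 0.0108 ff 78.2
dp [0.01 0.05 0.68] dr [-0.   -0.01 -0.  ] q [-0.07  0.5   0.18  1.95 -0.14  0.7   1.47]
```

View pics/g3.png

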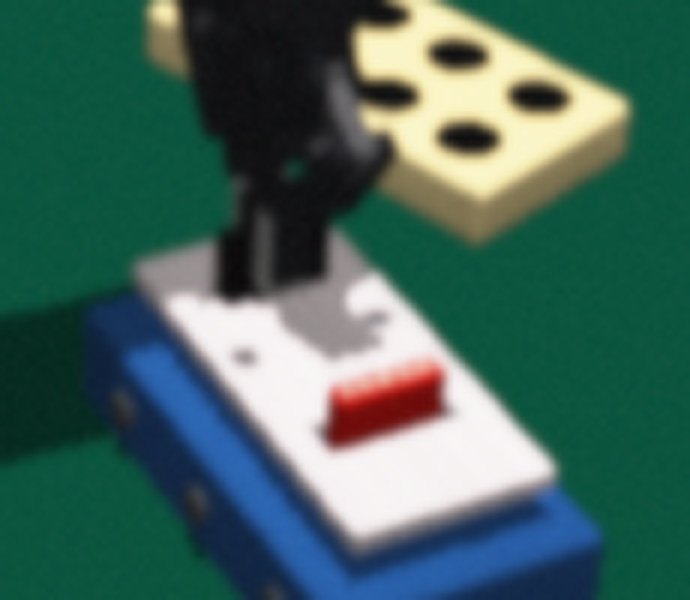

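Emit:
{"fn": "carry_out", "kwargs": {
  "motion": [
    {"dp": [0, 0.03, 0.1], "dr": [0, 0, 0], "gripper": 8},
    {"dp": [0, 0, 0.1], "dr": [0, 0, 0], "gripper": 8},
    {"dp": [0, 0, 0.1], "dr": [0, 0, 0], "gripper": 8},
    {"dp": [0, 0, 0], "dr": [0, 0, 0], "gripper": 8}
  ]
}}

```text
t: 9.05
position: [0.5604, -0.1026, 0.0918]
orientation: [0.149, 0.989, -0.0, -0.0]
contact_force: [0.6, -0.5, -1.9]
opening: 0.0102
finger_force: 78.2
```

Emit:
{"fn": "carry_out", "kwargs": {
  "motion": [
    {"dp": [0, 0, 0.1], "dr": [0, 0, 0], "gripper": 8},
    {"dp": [0, 0, 0], "dr": [0, 0, 0], "gripper": 8}
  ]
}}

```text
t: 9.3
position: [0.5604, -0.1026, 0.0894]
orientation: [0.15, 0.989, 0.0, -0.0]
contact_force: [-0.3, -0.7, -2.0]
opening: 0.0105
finger_force: 78.2
```

Emit:
{"fn": "carry_out", "kwargs": {
  "motion": [
    {"dp": [0, 0, 0.1], "dr": [0, 0, 0], "gripper": 8},
    {"dp": [0, 0, 0.1], "dr": [0, 0, 0], "gripper": 8},
    {"dp": [0, 0, 0], "dr": [0, 0, 0], "gripper": 8}
  ]
}}

```text
t: 9.68
position: [0.5603, -0.1026, 0.0843]
orientation: [0.15, 0.989, 0.0, -0.0]
contact_force: [0.6, 0.7, -2.1]
opening: 0.0104
finger_force: 78.2
```

Emit:
{"fn": "carry_out", "kwargs": {
  "motion": [
    {"dp": [0, 0, 0.06], "dr": [0, 0, 0], "gripper": 8},
    {"dp": [0, 0, 0], "dr": [0, 0, 0], "gripper": 8}
  ]
}}

```text
t: 9.93
position: [0.5605, -0.1026, 0.083]
orientation: [0.15, 0.989, -0.0, -0.0]
contact_force: [-0.2, 0.4, -2.4]
opening: 0.0104
finger_force: 78.3
```

Emit:
{"fn": "carry_out", "kwargs": {
  "motion": [
    {"dp": [0, 0, 0.04], "dr": [0, 0, 0], "gripper": 8},
    {"dp": [0, 0, 0.03], "dr": [0, 0, 0], "gripper": 8},
    {"dp": [0, 0, 0], "dr": [0, 0, 0], "gripper": 8}
  ]
}}

```text
t: 10.3
position: [0.5606, -0.1026, 0.0827]
orientation: [0.15, 0.989, 0.0, 0.0]
contact_force: [-4.7, -0.3, 12.8]
opening: 0.0104
finger_force: 80.4
```

Emit:
{"fn": "carry_out", "kwargs": {
  "motion": [
    {"dp": [0, 0, 0], "dr": [0, 0, 0], "gripper": 40},
    {"dp": [0, 0, 0], "dr": [0, 0, 0], "gripper": 40},
    {"dp": [0, 0, 0], "dr": [0, 0, 0], "gripper": 40},
    {"dp": [0, 0, 0], "dr": [0, 0, 0], "gripper": 40},
    {"dp": [0, 0, -0.6], "dr": [0, 0, 0], "gripper": 40},
    {"dp": [0, 0, -0.8], "dr": [0, 0, 0], "gripper": 40},
    {"dp": [0, 0, -0.8], "dr": [0, 0, 0], "gripper": 40},
    {"dp": [0, 0, -0.8], "dr": [0, 0, 0], "gripper": 40},
    {"dp": [0, 0, 0], "dr": [0, 0, 0], "gripper": 40}
  ]
}}

```text
t: 11.42
position: [0.5618, -0.1029, 0.1585]
orientation: [0.15, 0.989, 0.0, 0.002]
contact_force: [0.5, 0.8, -1.1]
opening: 0.0394
finger_force: 0.0
```

Run:
```python
from h import *
w=place(FIX,[[0,-35,0]])[0]; print(w)
go([w[0],w[1],.150],FIX[2]+np.pi/2)
a=capture("side")[215:315,315:430,::-1]
cv2.imwrite("pics/g4.png",cv2.resize(a,None,fx=6,fy=6,interpolation=cv2.INTER_CUBIC))
```

```text
[ 0.53485679 -0.18313678  0.        ]
t 11.43 pos [ 0.5618 -0.1029  0.1585] F [ 0.5  0.8 -1.1] M [ 0.02  0.04 -0.05] open 0.0394 ff 0.0
dp [ 0.08 -3.39  0.34] dr [ 0.01  0.03 -0.  ] q [-0.09  0.42  0.2   1.91 -0.11  0.82  1.45]
```

View pics/g4.png

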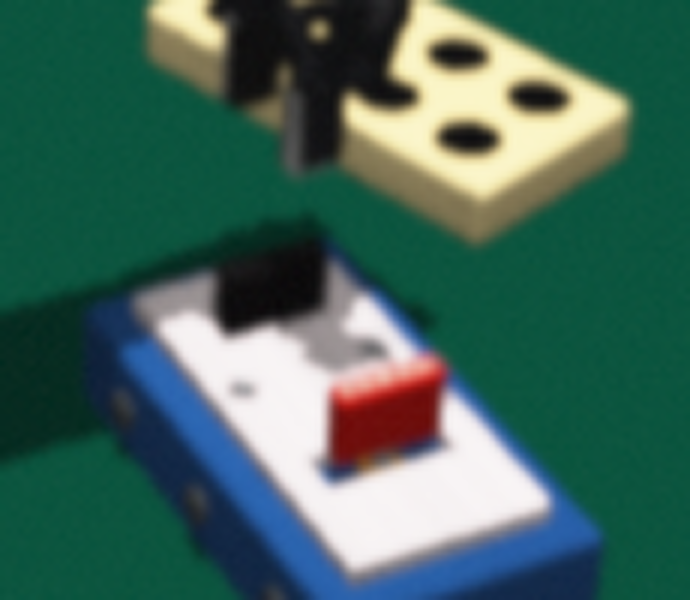

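Emit:
{"fn": "carry_out", "kwargs": {
  "motion": [
    {"dp": [0.03, -0.85, 0], "dr": [0, 0, 0], "gripper": 40},
    {"dp": [0.03, -0.85, 0], "dr": [0, 0, 0], "gripper": 40},
    {"dp": [0.03, -0.85, 0], "dr": [0, 0, 0], "gripper": 40},
    {"dp": [0, -0.85, 0], "dr": [0, 0, 0], "gripper": 40},
    {"dp": [0, 0, 0.7], "dr": [0, 0, 0], "gripper": 40},
    {"dp": [0, 0, 0.7], "dr": [0, 0, 0], "gripper": 40},
    {"dp": [0, 0, 0.6], "dr": [0, 0, 0], "gripper": 40},
    {"dp": [0, 0, 0.4], "dr": [0, 0, 0], "gripper": 40},
    {"dp": [0, 0, 0], "dr": [0, 0, 0], "gripper": 40}
  ]
}}

```text
t: 12.6
position: [0.5328, -0.1826, 0.0952]
orientation: [0.149, 0.989, 0.0, -0.001]
contact_force: [-0.1, 0.3, 0.1]
opening: 0.0404
finger_force: 0.0
```

Run:
```python
from h import *
go([.535,-.1835,.094],FIX[2]+np.pi/2)
```

```text
t 12.6 pos [ 0.5328 -0.1826  0.0952] F [-0.1  0.3  0.1] M [0.01 0.05 0.01] open 0.0404 ff 0.0
dp [-0.1  -0.01  0.05] dr [-0.   -0.01  0.  ] q [ 0.06  0.5   0.2   1.96 -0.15  0.69  1.63]
```

Emit:
{"fn": "carry_out", "kwargs": {
  "motion": [
    {"dp": [-0.1, -0.01, 0.05], "dr": [0, 0, 0], "gripper": 40},
    {"dp": [0, 0, 0], "dr": [0, 0, 0], "gripper": 8},
    {"dp": [0, 0, 0], "dr": [0, 0, 0], "gripper": 8},
    {"dp": [0, 0, 0], "dr": [0, 0, 0], "gripper": 8},
    {"dp": [0, 0, 0], "dr": [0, 0, 0], "gripper": 8},
    {"dp": [0, 0, 0], "dr": [0, 0, 0], "gripper": 8}
  ],
  "grip_force": 35
}}

```text
t: 13.35
position: [0.5358, -0.1847, 0.0956]
orientation: [0.15, 0.989, -0.0, 0.001]
contact_force: [-0.9, -2.0, 6.2]
opening: 0.011
finger_force: 38.3
```

Run:
```python
from h import *
go([.535,-.1835,.094],FIX[2]+np.pi/2)
o=observe(); print(R.from_quat(o["orientation"]).inv().apply(o["contact_force"]))
a=capture("side")[215:315,315:430,::-1]
cv2.imwrite("pics/g5.png",cv2.resize(a,None,fx=6,fy=6,interpolation=cv2.INTER_CUBIC))
```

```text
t 13.35 pos [ 0.5358 -0.1847  0.0956] F [-0.9 -2.   6.2] M [-0.42  0.23  0.04] open 0.011 ff 38.3
dp [0.05 0.04 0.06] dr [-0.    0.01 -0.  ] q [ 0.07  0.51  0.2   1.96 -0.15  0.69  1.63]
[ 0.2722306  -2.19201913 -6.21220537]
```

View pics/g5.png

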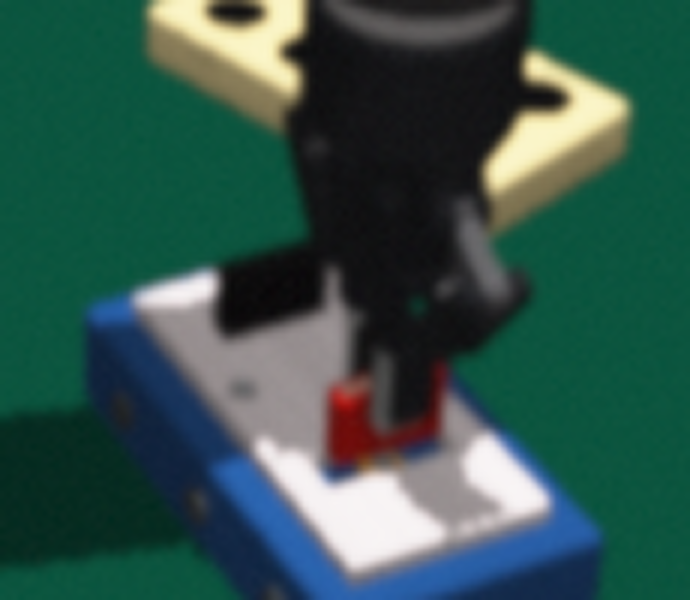

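Emit:
{"fn": "carry_out", "kwargs": {
  "motion": [
    {"dp": [0, 0, -0.02], "dr": [0, 0, 0.5], "gripper": 8},
    {"dp": [0, 0, 0], "dr": [0, 0, 0.6], "gripper": 8},
    {"dp": [0, 0, 0], "dr": [0, 0, 0.6], "gripper": 8},
    {"dp": [0, 0, 0], "dr": [0, 0, 0], "gripper": 8}
  ]
}}

```text
t: 13.9
position: [0.5358, -0.1848, 0.0957]
orientation: [0.266, 0.964, -0.0, 0.0]
contact_force: [0.8, -3.4, 1.9]
opening: 0.0114
finger_force: 37.8
```

```bash
cat >> h.py <<'E'
def wing(name=None):
    o=observe(); r=R.from_quat(o["orientation"]); y=r.apply([0,1,0])
    print("t",round(o["t"],2),"pos",o["position"].round(4),"turn",round(float((FIX[2]+np.pi/2-np.arctan2(y[1],y[0]))),3),"Ftool",r.inv().apply(o["contact_force"]).round(1),"Mtool",r.inv().apply(o["moment"]).round(2),"open",round(o["opening"],4))
    a=capture("side").astype(int)
    m=(a[...,0]>90)&(a[...,1]<70)&(a[...,2]<70); m[:255]=0;m[310:]=0;m[:,:350]=0;m[:,400:]=0
    red=np.clip(a[...,0]-np.maximum(a[...,1],a[...,2]),0,None)[265:305,355:400].astype(float)
    v,u=np.mgrid[265:305,355:400]; print("red n",m.sum(),"sum",red.sum(),"cen",(red*u).sum()/red.sum(),(red*v).sum()/red.sum(),"lowest by column",[(c,int(np.nonzero(m[:,c])[0].max())) for c in range(360,398,3) if m[:,c].any()])
    if name: cv2.imwrite(f"pics/{name}.png",cv2.resize(a[215:315,315:430,::-1].astype(np.uint8),None,fx=6,fy=6,interpolation=cv2.INTER_CUBIC))
E
python3 -c "
from h import *
wing()"
```

```text
t 13.9 pos [ 0.5358 -0.1848  0.0957] turn 0.238 Ftool [-2.5 -2.5 -1.9] Mtool [ 0.64 -0.48  0.17] open 0.0114
red n 129 sum 18531.0 cen 376.17430252010143 285.11353947439426 lowest by column [(369, 289), (372, 290), (375, 291), (378, 289), (384, 287), (387, 287)]
```

Emit:
{"fn": "carry_out", "kwargs": {
  "motion": [
    {"dp": [0, 0, 0], "dr": [0, 0, 0.6], "gripper": 8},
    {"dp": [0, 0, 0], "dr": [0, 0, 0.6], "gripper": 8},
    {"dp": [0, 0, 0], "dr": [0, 0, 0.6], "gripper": 8},
    {"dp": [0, 0, 0], "dr": [0, 0, 0.6], "gripper": 8},
    {"dp": [0, 0, 0], "dr": [0, 0, 0.6], "gripper": 8},
    {"dp": [0, 0, 0], "dr": [0, 0, 0], "gripper": 8}
  ]
}}

```text
t: 14.7
position: [0.5357, -0.1849, 0.0957]
orientation: [0.46, 0.888, -0.0, 0.001]
contact_force: [0.1, -4.9, 1.7]
opening: 0.0109
finger_force: 37.9
```

```bash
python3 -c "
from h import *
wing()"
```

```text
t 14.7 pos [ 0.5357 -0.1849  0.0957] turn 0.656 Ftool [-4.1 -2.8 -1.7] Mtool [ 0.55 -0.91  0.17] open 0.0109
red n 146 sum 18327.0 cen 377.0757352539968 285.19817755224534 lowest by column [(369, 287), (372, 288), (375, 289), (378, 289), (381, 290), (384, 290), (387, 290)]
```

Emit:
{"fn": "carry_out", "kwargs": {
  "motion": [
    {"dp": [0, 0, 0], "dr": [0, 0, 0.65], "gripper": 8},
    {"dp": [0, 0, 0], "dr": [0, 0, 0.65], "gripper": 8},
    {"dp": [0, 0, 0], "dr": [0, 0, 0.65], "gripper": 8},
    {"dp": [0, 0, 0], "dr": [0, 0, 0.65], "gripper": 8},
    {"dp": [0, 0, 0], "dr": [0, 0, 0.65], "gripper": 8},
    {"dp": [0, 0, 0], "dr": [0, 0, 0], "gripper": 8}
  ]
}}

```text
t: 15.5
position: [0.5356, -0.185, 0.0957]
orientation: [0.648, 0.762, -0.0, 0.001]
contact_force: [0.0, -5.7, 2.8]
opening: 0.011
finger_force: 37.9
```

```bash
python3 -c "
from h import *
wing()"
```

```text
t 15.5 pos [ 0.5356 -0.185   0.0957] turn 1.11 Ftool [-5.7 -0.9 -2.8] Mtool [ 0.13 -1.21  0.26] open 0.011
red n 109 sum 17069.0 cen 378.37084773566113 285.8873396215361 lowest by column [(372, 286), (375, 288), (378, 289), (381, 291), (384, 291), (387, 290)]
```

Emit:
{"fn": "carry_out", "kwargs": {
  "motion": [
    {"dp": [0, 0, 0], "dr": [0, 0, 0], "gripper": 22},
    {"dp": [0, 0, 0], "dr": [0, 0, 0], "gripper": 22},
    {"dp": [0, 0, 0], "dr": [0, 0, 0], "gripper": 22}
  ]
}}

```text
t: 15.92
position: [0.5354, -0.1833, 0.0953]
orientation: [0.648, 0.762, 0.0, -0.001]
contact_force: [-0.5, 0.3, -0.0]
opening: 0.0219
finger_force: 0.0
```

```bash
python3 -c "
from h import *
wing('g6')"
```

```text
t 15.93 pos [ 0.5354 -0.1833  0.0953] turn 1.109 Ftool [ 0.4 -0.5  0. ] Mtool [0.02 0.04 0.02] open 0.0219
red n 98 sum 16131.0 cen 379.9569772487757 286.12590663939 lowest by column [(375, 288), (381, 291), (384, 291), (387, 290)]
```

View pics/g6.png

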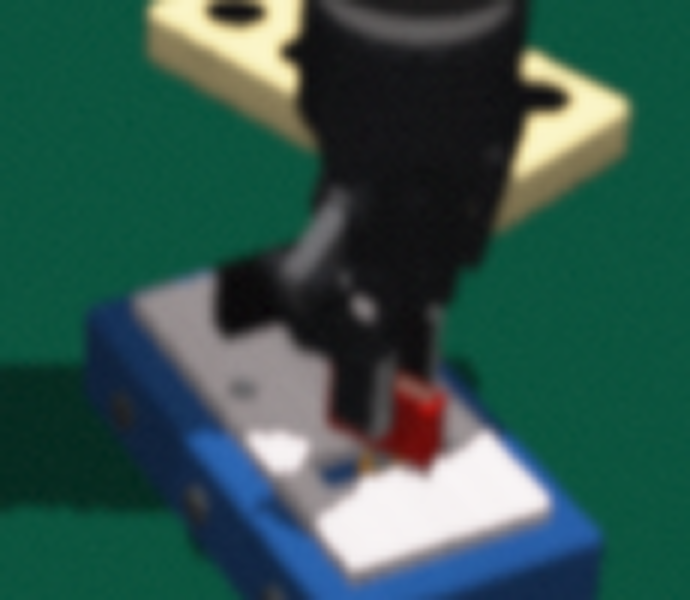

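The wing is still up: its lower corner is at (425,470) in the crop and unchanged. I step by about 0.06 rad, releasing each time and comparing the wing's lower edge at sub-pixel level before and after.

```bash
cat >> h.py <<'E'
def edge(tag):
    o=observe(); r=R.from_quat(o["orientation"]); y=r.apply([0,1,0])
    a=capture("side").astype(float); red=np.clip(a[...,0]-np.maximum(a[...,1],a[...,2]),0,None)
    up=cv2.resize(red[275:305,365:400],None,fx=8,fy=8,interpolation=cv2.INTER_CUBIC)
    out=[]
    for c in range(370,396,2):
        col=up[:,int((c-365+.5)*8)]; i=np.nonzero(col>60)[0]
        out.append((c,round(275+i.max()/8,1)) if len(i) else (c,None))
    print(tag,"t",round(o["t"],2),"z",round(o["position"][2],4),"turn",round(FIX[2]+np.pi/2-np.arctan2(y[1],y[0]),3),"F",r.inv().apply(o["contact_force"]).round(1),"Mz",round(r.inv().apply(o["moment"])[2],2),*[x for x in out if x[1]])
    import os
    f="prev.npy"
    p=red[262:305,355:400]
    if os.path.exists(f):
        q=np.load(f)
        # best vertical shift of lower red part
        e=[(round(s,1),round(np.abs(cv2.warpAffine(q,np.float32([[1,0,0],[0,1,s]]),(45,43))-p)[20:].sum())) for s in np.arange(-1,2.6,.25)]
        print("   best shift",min(e,key=lambda k:k[1]))
    np.save(f,p)
E
python3 -c "
from h import *
edge('rel')"
```

```text
rel t 15.97 z 0.0953 turn 1.109 F [-0.6 -0.6  0. ] Mz -0.0 (380, np.float64(290.1)) (382, np.float64(291.4)) (384, np.float64(292.2)) (386, np.float64(291.6)) (388, np.float64(284.4))
```

Emit:
{"fn": "carry_out", "kwargs": {
  "motion": [
    {"dp": [-0.06, 0, 0], "dr": [0, 0, 0], "gripper": 8},
    {"dp": [0, 0, 0], "dr": [0, 0, 0], "gripper": 8},
    {"dp": [0, 0, 0], "dr": [0, 0, 0], "gripper": 8},
    {"dp": [0, 0, 0], "dr": [0, 0, 0.4], "gripper": 8},
    {"dp": [0, 0, 0], "dr": [0, 0, 0], "gripper": 8}
  ]
}}

```text
t: 16.65
position: [0.5355, -0.1847, 0.0955]
orientation: [0.669, 0.743, 0.0, -0.001]
contact_force: [-2.7, 4.8, 4.7]
opening: 0.011
finger_force: 38.9
```

```bash
python3 -c "
from h import *
edge('grip')"
```

```text
grip t 16.65 z 0.0955 turn 1.166 F [ 5.1 -2.1 -4.7] Mz 0.24 (372, np.float64(285.5)) (374, np.float64(286.6)) (376, np.float64(288.1)) (378, np.float64(289.4)) (380, np.float64(290.5)) (382, np.float64(291.6)) (384, np.float64(292.6)) (386, np.float64(291.9)) (388, np.float64(283.4))
   best shift (np.float64(0.0), 2643)
```

Emit:
{"fn": "carry_out", "kwargs": {
  "motion": [
    {"dp": [0, 0, 0], "dr": [0, 0, 0], "gripper": 22},
    {"dp": [0, 0, 0], "dr": [0, 0, 0], "gripper": 22},
    {"dp": [0, 0, 0], "dr": [0, 0, 0], "gripper": 22}
  ]
}}

```text
t: 17.08
position: [0.5359, -0.1861, 0.0956]
orientation: [0.669, 0.743, -0.0, 0.0]
contact_force: [-0.2, -0.5, -0.8]
opening: 0.022
finger_force: 0.0
```

```bash
python3 -c "
from h import *
edge('rel')"
```

```text
rel t 17.07 z 0.0956 turn 1.166 F [-0.5 -0.3  0.8] Mz -0.04 (380, np.float64(290.4)) (382, np.float64(291.6)) (384, np.float64(292.6)) (386, np.float64(291.9))
   best shift (np.float64(0.0), 2171)
```

Emit:
{"fn": "carry_out", "kwargs": {
  "motion": [
    {"dp": [0.03, 0, 0], "dr": [0, 0, 0], "gripper": 8},
    {"dp": [0, 0, 0], "dr": [0, 0, 0], "gripper": 8},
    {"dp": [0, 0, 0], "dr": [0, 0, 0], "gripper": 8},
    {"dp": [0, 0, 0], "dr": [0, 0, 0.42], "gripper": 8},
    {"dp": [0, 0, 0], "dr": [0, 0, 0], "gripper": 8}
  ]
}}

```text
t: 17.75
position: [0.5355, -0.1855, 0.0957]
orientation: [0.691, 0.723, -0.0, 0.0]
contact_force: [-2.1, -2.7, 2.7]
opening: 0.0113
finger_force: 38.6
```

```bash
python3 -c "
from h import *
edge('grip')"
```

```text
grip t 17.75 z 0.0957 turn 1.225 F [-2.6 -2.3 -2.7] Mz 0.05 (372, np.float64(285.1)) (376, np.float64(287.6)) (378, np.float64(289.4)) (380, np.float64(290.5)) (382, np.float64(292.0)) (384, np.float64(293.0)) (386, np.float64(291.8))
   best shift (np.float64(0.0), 2289)
```

Emit:
{"fn": "carry_out", "kwargs": {
  "motion": [
    {"dp": [0, 0, 0], "dr": [0, 0, 0], "gripper": 22},
    {"dp": [0, 0, 0], "dr": [0, 0, 0], "gripper": 22},
    {"dp": [0, 0, 0], "dr": [0, 0, 0], "gripper": 22}
  ]
}}

```text
t: 18.18
position: [0.5359, -0.1843, 0.0954]
orientation: [0.69, 0.724, 0.0, -0.0]
contact_force: [-0.2, -0.9, 0.2]
opening: 0.0222
finger_force: 0.0
```

```bash
python3 -c "
from h import *
edge('rel')"
```

```text
rel t 18.18 z 0.0954 turn 1.224 F [-0.9 -0.2 -0.2] Mz 0.01 (380, np.float64(290.6)) (382, np.float64(292.0)) (384, np.float64(293.0)) (386, np.float64(291.6))
   best shift (np.float64(0.0), 2534)
```

Emit:
{"fn": "carry_out", "kwargs": {
  "motion": [
    {"dp": [-0.01, 0, 0], "dr": [0, 0, 0], "gripper": 8},
    {"dp": [0, 0, 0], "dr": [0, 0, 0], "gripper": 8},
    {"dp": [0, 0, 0], "dr": [0, 0, 0], "gripper": 8},
    {"dp": [0, 0, 0], "dr": [0, 0, 0.42], "gripper": 8},
    {"dp": [0, 0, 0], "dr": [0, 0, 0], "gripper": 8}
  ]
}}

```text
t: 18.85
position: [0.5356, -0.1848, 0.0956]
orientation: [0.711, 0.703, 0.0, -0.0]
contact_force: [-2.8, 2.4, 3.8]
opening: 0.011
finger_force: 38.7
```

```bash
python3 -c "
from h import *
edge('grip')"
```

```text
grip t 18.85 z 0.0956 turn 1.283 F [ 2.4 -2.8 -3.8] Mz 0.07 (378, np.float64(289.4)) (380, np.float64(290.9)) (382, np.float64(292.2)) (384, np.float64(293.2)) (386, np.float64(291.8))
   best shift (np.float64(0.0), 2206)
```

Emit:
{"fn": "carry_out", "kwargs": {
  "motion": [
    {"dp": [0, 0, 0], "dr": [0, 0, 0], "gripper": 22},
    {"dp": [0, 0, 0], "dr": [0, 0, 0], "gripper": 22},
    {"dp": [0, 0, 0], "dr": [0, 0, 0], "gripper": 22}
  ]
}}

```text
t: 19.27
position: [0.5359, -0.1854, 0.0955]
orientation: [0.712, 0.703, -0.0, 0.0]
contact_force: [-0.0, -0.9, 0.1]
opening: 0.0222
finger_force: 0.0
```

```bash
python3 -c "
from h import *
edge('rel')"
```

```text
rel t 19.27 z 0.0955 turn 1.283 F [-0.9 -0.  -0.1] Mz -0.02 (378, np.float64(289.1)) (380, np.float64(290.8)) (382, np.float64(292.2)) (384, np.float64(293.2)) (386, np.float64(291.8))
   best shift (np.float64(0.0), 2015)
```

Emit:
{"fn": "carry_out", "kwargs": {
  "motion": [
    {"dp": [0, 0, 0], "dr": [0, 0, 0], "gripper": 8},
    {"dp": [0, 0, 0], "dr": [0, 0, 0], "gripper": 8},
    {"dp": [0, 0, 0], "dr": [0, 0, 0], "gripper": 8},
    {"dp": [0, 0, 0], "dr": [0, 0, 0.42], "gripper": 8},
    {"dp": [0, 0, 0], "dr": [0, 0, 0], "gripper": 8}
  ]
}}

```text
t: 19.95
position: [0.5355, -0.1852, 0.0956]
orientation: [0.732, 0.681, -0.0, -0.0]
contact_force: [-1.8, -0.7, 3.8]
opening: 0.011
finger_force: 38.6
```

```bash
python3 -c "
from h import *
edge('grip')"
```

```text
grip t 19.95 z 0.0956 turn 1.342 F [-0.8 -1.8 -3.8] Mz 0.12 (378, np.float64(289.4)) (380, np.float64(291.2)) (382, np.float64(292.5)) (384, np.float64(293.4)) (386, np.float64(291.8))
   best shift (np.float64(0.0), 2081)
```

Emit:
{"fn": "carry_out", "kwargs": {
  "motion": [
    {"dp": [0, 0, 0], "dr": [0, 0, 0], "gripper": 22},
    {"dp": [0, 0, 0], "dr": [0, 0, 0], "gripper": 22},
    {"dp": [0, 0, 0], "dr": [0, 0, 0], "gripper": 22}
  ]
}}

```text
t: 20.38
position: [0.5359, -0.185, 0.0955]
orientation: [0.732, 0.682, 0.0, 0.0]
contact_force: [-0.9, 0.3, 0.3]
opening: 0.0221
finger_force: 0.0
```

```bash
python3 -c "
from h import *
edge('rel')"
```

```text
rel t 20.38 z 0.0955 turn 1.342 F [ 0.2 -0.9 -0.3] Mz -0.05 (378, np.float64(289.2)) (380, np.float64(291.1)) (382, np.float64(292.5)) (384, np.float64(293.2)) (386, np.float64(291.6))
   best shift (np.float64(0.0), 2026)
```

Emit:
{"fn": "carry_out", "kwargs": {
  "motion": [
    {"dp": [0, 0, 0], "dr": [0, 0, 0], "gripper": 8},
    {"dp": [0, 0, 0], "dr": [0, 0, 0], "gripper": 8},
    {"dp": [0, 0, 0], "dr": [0, 0, 0], "gripper": 8},
    {"dp": [0, 0, 0], "dr": [0, 0, 0.42], "gripper": 8},
    {"dp": [0, 0, 0], "dr": [0, 0, 0], "gripper": 8}
  ]
}}

```text
t: 21.05
position: [0.5355, -0.1851, 0.0956]
orientation: [0.751, 0.66, -0.0, -0.0]
contact_force: [-2.2, -0.0, 4.7]
opening: 0.0107
finger_force: 38.6
```

```bash
python3 -c "
from h import *
edge('grip')"
```

```text
grip t 21.05 z 0.0956 turn 1.401 F [-0.3 -2.2 -4.7] Mz 0.17 (378, np.float64(289.5)) (380, np.float64(291.4)) (382, np.float64(292.9)) (384, np.float64(293.4)) (386, np.float64(291.1))
   best shift (np.float64(0.0), 2123)
```

Emit:
{"fn": "carry_out", "kwargs": {
  "motion": [
    {"dp": [0, 0, 0], "dr": [0, 0, 0], "gripper": 22},
    {"dp": [0, 0, 0], "dr": [0, 0, 0], "gripper": 22},
    {"dp": [0, 0, 0], "dr": [0, 0, 0], "gripper": 22}
  ]
}}

```text
t: 21.48
position: [0.5359, -0.1852, 0.0955]
orientation: [0.751, 0.66, 0.0, 0.0]
contact_force: [1.1, -0.8, -0.1]
opening: 0.022
finger_force: 0.0
```

```bash
python3 -c "
from h import *
edge('rel')"
```

```text
rel t 21.48 z 0.0955 turn 1.4 F [-0.7  1.2  0.1] Mz 0.05 (378, np.float64(289.5)) (380, np.float64(291.4)) (382, np.float64(292.9)) (384, np.float64(293.4)) (386, np.float64(291.1))
   best shift (np.float64(0.0), 1882)
```

Emit:
{"fn": "carry_out", "kwargs": {
  "motion": [
    {"dp": [0, 0, 0], "dr": [0, 0, 0], "gripper": 8},
    {"dp": [0, 0, 0], "dr": [0, 0, 0], "gripper": 8},
    {"dp": [0, 0, 0], "dr": [0, 0, 0], "gripper": 8},
    {"dp": [0, 0, 0], "dr": [0, 0, 0.42], "gripper": 8},
    {"dp": [0, 0, 0], "dr": [0, 0, 0], "gripper": 8}
  ]
}}

```text
t: 22.15
position: [0.5355, -0.1851, 0.0955]
orientation: [0.77, 0.637, -0.0, -0.0]
contact_force: [-2.4, 0.8, 3.5]
opening: 0.011
finger_force: 38.5
```

```bash
python3 -c "
from h import *
edge('grip')"
```

```text
grip t 22.15 z 0.0955 turn 1.459 F [ 0.3 -2.5 -3.5] Mz 0.13 (378, np.float64(289.4)) (380, np.float64(291.6)) (382, np.float64(293.4)) (384, np.float64(293.4)) (386, np.float64(288.6))
   best shift (np.float64(0.0), 2179)
```

Emit:
{"fn": "carry_out", "kwargs": {
  "motion": [
    {"dp": [0, 0, 0], "dr": [0, 0, 0], "gripper": 22},
    {"dp": [0, 0, 0], "dr": [0, 0, 0], "gripper": 22},
    {"dp": [0, 0, 0], "dr": [0, 0, 0], "gripper": 22}
  ]
}}

```text
t: 22.58
position: [0.5359, -0.1851, 0.0955]
orientation: [0.77, 0.638, 0.0, 0.0]
contact_force: [-0.2, -0.1, -0.0]
opening: 0.0221
finger_force: 0.0
```

```bash
python3 -c "
from h import *
edge('rel')"
```

```text
rel t 22.57 z 0.0955 turn 1.459 F [-0.1 -0.2  0. ] Mz -0.01 (378, np.float64(289.4)) (380, np.float64(291.8)) (382, np.float64(293.4)) (384, np.float64(293.4)) (386, np.float64(288.8))
   best shift (np.float64(0.0), 1866)
```

Emit:
{"fn": "carry_out", "kwargs": {
  "motion": [
    {"dp": [0, 0, 0], "dr": [0, 0, 0], "gripper": 8},
    {"dp": [0, 0, 0], "dr": [0, 0, 0], "gripper": 8},
    {"dp": [0, 0, 0], "dr": [0, 0, 0], "gripper": 8},
    {"dp": [0, 0, 0], "dr": [0, 0, 0.42], "gripper": 8},
    {"dp": [0, 0, 0], "dr": [0, 0, 0], "gripper": 8}
  ]
}}

```text
t: 23.25
position: [0.5355, -0.1851, 0.0956]
orientation: [0.789, 0.615, -0.0, -0.0]
contact_force: [-2.9, 0.1, 3.8]
opening: 0.0108
finger_force: 38.5
```

```bash
python3 -c "
from h import *
edge('grip')"
```

```text
grip t 23.25 z 0.0956 turn 1.518 F [-0.6 -2.8 -3.8] Mz 0.07 (378, np.float64(289.8)) (380, np.float64(292.0)) (382, np.float64(293.6)) (384, np.float64(293.2)) (386, np.float64(286.6))
   best shift (np.float64(0.0), 2036)
```

Emit:
{"fn": "carry_out", "kwargs": {
  "motion": [
    {"dp": [0, 0, 0], "dr": [0, 0, 0], "gripper": 22},
    {"dp": [0, 0, 0], "dr": [0, 0, 0], "gripper": 22},
    {"dp": [0, 0, 0], "dr": [0, 0, 0], "gripper": 22}
  ]
}}

```text
t: 23.68
position: [0.5359, -0.1851, 0.0955]
orientation: [0.789, 0.615, 0.0, 0.0]
contact_force: [-0.2, -0.9, -0.2]
opening: 0.0218
finger_force: 0.0
```

```bash
python3 -c "
from h import *
edge('rel')"
```

```text
rel t 23.68 z 0.0955 turn 1.518 F [-0.9 -0.   0.2] Mz -0.01 (378, np.float64(289.5)) (380, np.float64(292.0)) (382, np.float64(293.6)) (384, np.float64(293.4)) (386, np.float64(286.5))
   best shift (np.float64(0.0), 1574)
```

Emit:
{"fn": "carry_out", "kwargs": {
  "motion": [
    {"dp": [0, 0, 0], "dr": [0, 0, 0], "gripper": 8},
    {"dp": [0, 0, 0], "dr": [0, 0, 0], "gripper": 8},
    {"dp": [0, 0, 0], "dr": [0, 0, 0], "gripper": 8},
    {"dp": [0, 0, 0], "dr": [0, 0, 0.42], "gripper": 8},
    {"dp": [0, 0, 0], "dr": [0, 0, 0], "gripper": 8}
  ]
}}

```text
t: 24.35
position: [0.5355, -0.1851, 0.0956]
orientation: [0.807, 0.591, -0.0, -0.0]
contact_force: [-3.2, 1.1, 5.2]
opening: 0.0111
finger_force: 38.5
```

```bash
python3 -c "
from h import *
edge('grip')"
```

```text
grip t 24.35 z 0.0956 turn 1.577 F [ 0.1 -3.4 -5.2] Mz 0.16 (378, np.float64(289.9)) (380, np.float64(292.5)) (382, np.float64(293.9)) (384, np.float64(293.2)) (386, np.float64(285.0))
   best shift (np.float64(0.0), 2093)
```

Emit:
{"fn": "carry_out", "kwargs": {
  "motion": [
    {"dp": [0, 0, 0], "dr": [0, 0, 0], "gripper": 22},
    {"dp": [0, 0, 0], "dr": [0, 0, 0], "gripper": 22},
    {"dp": [0, 0, 0], "dr": [0, 0, 0], "gripper": 22}
  ]
}}

```text
t: 24.78
position: [0.5359, -0.1852, 0.0955]
orientation: [0.806, 0.591, 0.0, 0.0]
contact_force: [-0.0, 0.1, -0.4]
opening: 0.0218
finger_force: 0.0
```

```bash
python3 -c "
from h import *
edge('rel')"
```

```text
rel t 24.77 z 0.0955 turn 1.576 F [ 0.1 -0.   0.4] Mz -0.03 (378, np.float64(289.9)) (380, np.float64(292.5)) (382, np.float64(293.9)) (384, np.float64(293.2)) (386, np.float64(284.9))
   best shift (np.float64(0.0), 1489)
```

Emit:
{"fn": "carry_out", "kwargs": {
  "motion": [
    {"dp": [0, 0, 0], "dr": [0, 0, 0], "gripper": 8},
    {"dp": [0, 0, 0], "dr": [0, 0, 0], "gripper": 8},
    {"dp": [0, 0, 0], "dr": [0, 0, 0], "gripper": 8},
    {"dp": [0, 0, 0], "dr": [0, 0, 0.42], "gripper": 8},
    {"dp": [0, 0, 0], "dr": [0, 0, 0], "gripper": 8}
  ]
}}

```text
t: 25.45
position: [0.5355, -0.185, 0.0954]
orientation: [0.824, 0.567, -0.0, -0.0]
contact_force: [-2.0, 0.4, 1.9]
opening: 0.0111
finger_force: 38.1
```

```bash
python3 -c "
from h import *
edge('grip')"
```

```text
grip t 25.45 z 0.0954 turn 1.636 F [-0.3 -2.1 -1.9] Mz 0.27 (378, np.float64(290.5)) (380, np.float64(292.9)) (382, np.float64(294.1)) (384, np.float64(292.8))
   best shift (np.float64(0.0), 1991)
```

Emit:
{"fn": "carry_out", "kwargs": {
  "motion": [
    {"dp": [0, 0, 0], "dr": [0, 0, 0], "gripper": 22},
    {"dp": [0, 0, 0], "dr": [0, 0, 0], "gripper": 22},
    {"dp": [0, 0, 0], "dr": [0, 0, 0], "gripper": 22}
  ]
}}

```text
t: 25.88
position: [0.536, -0.1851, 0.0956]
orientation: [0.823, 0.567, 0.0, 0.0]
contact_force: [-0.2, 0.2, -0.8]
opening: 0.022
finger_force: 0.0
```

```bash
python3 -c "
from h import *
edge('rel')"
```

```text
rel t 25.88 z 0.0956 turn 1.635 F [ 0.1 -0.3  0.8] Mz 0.0 (378, np.float64(290.2)) (380, np.float64(292.8)) (382, np.float64(294.0)) (384, np.float64(293.0)) (386, np.float64(284.2))
   best shift (np.float64(0.0), 1524)
```

Emit:
{"fn": "carry_out", "kwargs": {
  "motion": [
    {"dp": [0, 0, 0], "dr": [0, 0, 0], "gripper": 8},
    {"dp": [0, 0, 0], "dr": [0, 0, 0], "gripper": 8},
    {"dp": [0, 0, 0], "dr": [0, 0, 0], "gripper": 8},
    {"dp": [0, 0, 0], "dr": [0, 0, 0.42], "gripper": 8},
    {"dp": [0, 0, 0], "dr": [0, 0, 0], "gripper": 8}
  ]
}}

```text
t: 26.55
position: [0.5354, -0.185, 0.0949]
orientation: [0.84, 0.543, -0.0, -0.0]
contact_force: [-0.7, -0.1, -5.0]
opening: 0.011
finger_force: 37.5
```

```bash
python3 -c "
from h import *
edge('grip')"
```

```text
grip t 26.55 z 0.0949 turn 1.694 F [-0.4 -0.6  5. ] Mz 0.06 (378, np.float64(291.0)) (380, np.float64(293.9)) (382, np.float64(294.4)) (384, np.float64(292.2))
   best shift (np.float64(0.2), 2081)
```

Emit:
{"fn": "carry_out", "kwargs": {
  "motion": [
    {"dp": [0, 0, 0], "dr": [0, 0, 0], "gripper": 22},
    {"dp": [0, 0, 0], "dr": [0, 0, 0], "gripper": 22},
    {"dp": [0, 0, 0], "dr": [0, 0, 0], "gripper": 22}
  ]
}}

```text
t: 26.98
position: [0.536, -0.1852, 0.0959]
orientation: [0.84, 0.543, 0.0, 0.0]
contact_force: [-0.7, 0.7, -0.0]
opening: 0.0219
finger_force: 0.0
```

```bash
python3 -c "
from h import *
edge('rel')"
```

```text
rel t 26.98 z 0.0959 turn 1.694 F [ 0.3 -1.   0. ] Mz 0.02 (378, np.float64(292.0)) (380, np.float64(294.9)) (382, np.float64(294.9)) (384, np.float64(291.5))
   best shift (np.float64(0.8), 2314)
```

The force reversed to a 5 N downward pull and the edge shifted on release, so it has probably dropped. I check the expected shift, then re-measure with the hand clear.

Emit:
{"fn": "carry_out", "kwargs": {
  "motion": [
    {"dp": [0, 0, 0], "dr": [0, 0, 0], "gripper": 30},
    {"dp": [0, 0, -0.4], "dr": [0, 0, 0], "gripper": 30},
    {"dp": [0, 0, -0.8], "dr": [0, 0, 0], "gripper": 30},
    {"dp": [0, 0, -1], "dr": [0, 0, 0], "gripper": 30},
    {"dp": [0, 0, -1], "dr": [0, 0, 0], "gripper": 30},
    {"dp": [0, 0, 0], "dr": [0, 0, 0], "gripper": 30}
  ]
}}

```text
t: 27.78
position: [0.5372, -0.1858, 0.1785]
orientation: [0.84, 0.543, 0.002, 0.002]
contact_force: [-0.5, -0.5, -0.1]
opening: 0.0301
finger_force: 0.0
```

Run:
```python
from h import *
edge('clear')
a=capture("side").astype(float)
red=np.clip(a[...,0]-np.maximum(a[...,1],a[...,2]),0,None)
def sil(turn,drop,dx,dy):
    P=[(sx*22,sy*6,z-drop) for sx in(1,-1) for sy in(1,-1) for z in(58,88)]
    ax=np.array([.5358+dx,-.1851+dy]); q=place([ax[0],ax[1],FIX[2]-turn],P)
    h=cv2.convexHull((((proj("side",q)-[355,255])*8)+4).astype(np.int32)); m=np.zeros((60*8,50*8),np.uint8); cv2.fillConvexPoly(m,h,1); return m
M=lambda im:(cv2.resize((np.clip(im[...,0]-np.maximum(im[...,1],im[...,2]),0,None))[255:315,355:405],None,fx=8,fy=8,interpolation=cv2.INTER_LINEAR)>55).astype(np.uint8)
s0=cv2.imread("pics/side0.png")[:,:,::-1].astype(float)
def bounds(m): v,u=np.nonzero(m); return [round(float(x),2) for x in (255+v.min()/8,255+v.max()/8,355+u.min()/8,355+u.max()/8,v.mean()/8+255,u.mean()/8+355)]
print("start obs",bounds(M(s0)),"model",bounds(sil(0,0,0,0)))
print("now obs",bounds(M(a)))
for t in(1.65,1.694,1.74):
    for d in(0,4): print(t,d,bounds(sil(t,d,0,0)))
```

```text
clear t 27.77 z 0.1785 turn 1.694 F [-0.6 -0.2  0.1] Mz 0.01 (374, np.float64(284.6)) (376, np.float64(289.0)) (378, np.float64(292.0)) (380, np.float64(294.8)) (382, np.float64(295.0)) (384, np.float64(290.1))
   best shift (np.float64(0.0), 2869)
start obs [274.75, 291.62, 370.12, 389.0, 283.17, 379.2] model [274.0, 293.75, 368.88, 390.5, 283.81, 379.6]
now obs [274.38, 295.12, 374.0, 385.88, 285.16, 379.65]
1.65 0 [271.62, 296.12, 372.38, 387.25, 283.86, 379.79]
1.65 4 [273.12, 297.62, 372.25, 387.12, 285.34, 379.66]
1.694 0 [271.62, 296.25, 372.75, 386.88, 283.92, 379.79]
1.694 4 [273.12, 297.62, 372.62, 386.75, 285.38, 379.67]
1.74 0 [271.62, 296.25, 373.12, 386.5, 283.92, 379.77]
1.74 4 [273.12, 297.62, 373.0, 386.38, 285.35, 379.63]
```

Run:
```python
from h import *
S=lambda u,v:((u+.5)/6-.5+315,(v+.5)/6-.5+215)
for z in(45,48,51):
    h=z+8; print(z); fit({"side":[((40,-85,h),S(551,498)),((-40,-85,h),S(356,570)),((-40,85,h),S(133,295)),((-28,18,h),S(242,388))]},FIX)
a=capture("side")[215:315,315:430,::-1].astype(int); b=cv2.resize(cv2.imread("pics/g4.png"),(115,100),interpolation=cv2.INTER_AREA).astype(int)
d=np.abs(a-b).max(2); print("changed px near cover's front edge",(d[78:100,50:100]>60).sum())
print(observe()["contact_force"])
```

```text
45
[ 0.54777385 -0.14841302 -0.29140134] -16.696066851324584
[[0.2, 0.3], [-0.1, -0.5], [-0.2, 0.3], [0.2, -0.1]]
48
[ 0.54506228 -0.15084285 -0.29274616] -16.773119347366105
[[0.3, 0.4], [-0.1, -0.4], [-0.3, 0.1], [0.1, -0.2]]
51
[ 0.54235545 -0.15328449 -0.29381632] -16.83443529707173
[[0.5, 0.5], [-0.1, -0.3], [-0.4, 0.0], [0.1, -0.2]]
changed px near cover's front edge 24
[ 0.54445123 -0.0414316   0.16160132]
```

```bash
python3 -c "
from plant import *
print(close_job())"
```

```text
the job is handed in; nothing more can be done
None
```

I placed the cover on the blue fixture, turned the red wing about 1.69 rad until it dropped about 4 mm into its detent, and handed the job in at about 28 s with the hand clear. No verdict came back. The images confirm the drop; the cover's seated height rests on the contact height (about 46 mm) and the wing's clearance, because the final image check of it was ambiguous.

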